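# Rotate the filter stock in a bench lane, first in first out

### The arm

A 6-joint arm with a two-finger parallel gripper is mounted at the origin on the work surface. World frame = base frame: x ahead of the robot, y to its left, z up, the work surface at z = 0. Lengths are in mm, angles in rad, forces in N, time in s.
With the tool pointing down it reaches from about 425 to 925 mm from the base axis. Payload 12.5 kg.
Tool frame: the origin (TCP) lies on the centre line of the jaws, within the pads' length; the fingertips stand 22 mm ahead of it and the grasp point (between the pads) lies 3 mm ahead of it; z points along the fingers, y is the line along which they close (so a half turn about z gives the same grasp; the last joint's range is limited). The gripper opens to 85 mm and grips with 20 to 120 N. Pads are 22 mm wide; open, the fingers measure 114 mm over their backs; the gripper's body (76 mm by 85 mm) begins 54 mm behind the grasp point. The pads swing forward as they close: fully open they stand 13 mm farther back than shut.
Start: joints at [-1.404, 0.491, 1.559, -0, 1.092, -0.106], TCP at [168.416, -601.899, 221.927] pointing down, gripper open.
Joint ranges: [-3.1, 3.1], [-0.84, 2.19], [0.05, 2.79], [-1.13, 4.28], [0.06, 2.93], [-2.69, 2.69]. Speed limits (rad/s): [2.22, 2.22, 2.79, 3.14, 3.14, 3.14].

### API

Orientations are given as a unit quaternion [w, x, y, z].
In Python, from workcell import manip, viewer gives the robot as it stands.
- The arm moves only by the tool apply_moves, never from a script. Its argument "rows" is a list of rows, each a list of 6 numbers: the shift along the tool's x, y, z normalised to -1 to 1, where 1 is 0.15 m, then the turn, a rotation vector about the tool's x, y, z normalised to -1 to 1, where 1 is 45 degrees. In form: [[dx, dy, dz, wx, wy, wz], ...]. A call has 1 to 8 rows; each row is the pose to reach, as a shift and turn from the pose commanded when the call began, along the tool's axes at that moment; what a row does not reach only later rows make up. A row lasts 1/10 s, in which the tool goes at most 50 mm and 8.59 degrees, less where a joint would pass 70% of its speed; a pose out of reach is approached as far as the arm can. A call with a number of a shift or a turn outside -1 to 1 is refused whole. A call with a gripper value outside its range is refused whole. "fingers" is the opening in per cent of the stroke, from 0 (shut) to 100 (fully open), set as the call begins (left out, the last holds). The fingers move at their own pace and stop on an object; the grip force is fixed at half the most. Time passes only in rows, so rows that repeat a pose let the fingers close. It gives the time, the measured TCP pose, the force, the opening and the grip force at its end, in the units of the state.
- manip.state(): the state, without advancing time (a new reading comes with each control period).
- viewer.read_camera(name): name is "side" or "top" or "wrist"; returns the picture (384x512x3 uint8, red, green, blue); there is no depth.
- viewer.camera_params(name): a dict with "fx", "fy", "cx", "cy" (pixels), "eye" and "orientation" of the camera in the world; the wrist camera has in their place "hand_eye" (4x4, takes a point from camera to tool coordinates, whose origin is the TCP and whose axes are the flange's). Camera axes: x right, y down, z forward; pixel columns grow to the right and rows downward; lengths in mm; the calibration is good to about 2 mm. A picture is of the moment at which its call begins: read the wrist's pose just before it. camera_params takes no time and is no camera call.
- manip.finish_job(): hands the job in; it is judged then, once.
The state is a dict: "clock": time; "qpos": joint angles; "joint_vel": joint speeds; "effort": joint torques, N m; "tcp_pos": TCP position; "ee_rot": TCP orientation; "wrist_force": force on the tool from outside, world axes, zero at the start; "ft_torque": the same for the moment, N m; "gripper_width": opening from 0.0 (shut) to 1.0 (fully open); "gripper_force": force on a finger pad.
Only numpy, scipy, OpenCV 4.12 (cv2) and the standard library are available. Lean on these libraries where they do the work, as an engineer would, in place of code of your own. Each camera call takes 0.05 s, during which the arm holds its last target. There are 200 camera calls.

### The job

Someone has dumped metal offcuts in the front of the filter lane: first clear every offcut into the scrap bin. Then bring the old filter cartridges from the back of the lane forward, upright in single file, so that the first stands up against the front stop and any second one close behind it; only after that load every new cartridge from the rubber mat upright into the lane behind the old ones. Leave the tools on the bench and the power unit alone.

Things in the scene. Friction and masses are not known exactly. Their poses are not given: they have to be found in the camera images.
- lane: stock lane fixed to the bench: an aluminium channel with a 6 mm thick floor, 300 mm long and 50 mm wide inside, with 6 mm thick rails along both sides and a back stop that rise only 14 mm above that floor; the front stop rises 22 mm above the floor. Origin at the centre of its underside, on the bench; x runs along the lane from its front (the end nearer the robot base) to its back, z up
- lane_front (a point): point on the lane floor (6 mm above the bench) at the middle of the inner face of the front stop; same axes as the lane: x runs along the lane towards the back (the lane spans x 0 to 300 mm), y across it (inside -25 to 25 mm). A cartridge touching the front stop has its centre at x = 20 mm
- bin: fixed blue plastic scrap bin, open on top, 200 mm (x) by 140 mm (y) outside, 80 mm high, walls and floor 4 mm; origin at the centre of its underside, z up. It stands to one side of the lane, left or right
- mat: fixed black rubber bench mat on which the new stock stands, 200 mm (x) by 170 mm (y), 3 mm thick; origin at the centre of its underside, z up. It lies on the other side of the lane from the bin
- old1: OLD stock (may be absent): pleated filter cartridge with a heavy steel lower cap and a black upper cap, an upright cylinder 40 mm in diameter and 54 mm tall, 180 g (115 to 235 g); origin at the centre of its underside, z up along its axis. At the start it stands in the back part of the lane. It looks just like the new stock: only where it stands at the start tells which is which
- old2: OLD stock (may be absent): pleated filter cartridge with a heavy steel lower cap and a black upper cap, an upright cylinder 40 mm in diameter and 54 mm tall, 180 g (115 to 235 g); origin at the centre of its underside, z up along its axis. At the start it stands in the back part of the lane. It looks just like the new stock: only where it stands at the start tells which is which
- new1: NEW stock (may be absent): pleated filter cartridge with a heavy steel lower cap and a black upper cap, an upright cylinder 40 mm in diameter and 54 mm tall, 180 g (115 to 235 g); origin at the centre of its underside, z up along its axis. At the start it stands on the rubber mat
- new2: NEW stock (may be absent): pleated filter cartridge with a heavy steel lower cap and a black upper cap, an upright cylinder 40 mm in diameter and 54 mm tall, 180 g (115 to 235 g); origin at the centre of its underside, z up along its axis. At the start it stands on the rubber mat
- new3: NEW stock (may be absent): pleated filter cartridge with a heavy steel lower cap and a black upper cap, an upright cylinder 40 mm in diameter and 54 mm tall, 180 g (115 to 235 g); origin at the centre of its underside, z up along its axis. At the start it stands on the rubber mat
- new4: NEW stock (may be absent): pleated filter cartridge with a heavy steel lower cap and a black upper cap, an upright cylinder 40 mm in diameter and 54 mm tall, 180 g (115 to 235 g); origin at the centre of its underside, z up along its axis. At the start it stands on the rubber mat
- offcut1: metal offcut (may be absent): sawn stub of aluminium profile, a block 36 mm (x) by 30 mm (y) by 30 mm (z), about 50 g, lying in the front part of the lane with its 36 mm length across the lane; origin at the centre of its underside as built, z up
- offcut2: metal offcut (may be absent): sawn stub of aluminium profile, a block 36 mm (x) by 30 mm (y) by 30 mm (z), about 50 g, lying in the front part of the lane with its 36 mm length across the lane; origin at the centre of its underside as built, z up
- offcut3: metal offcut (may be absent): sawn stub of aluminium profile, a block 36 mm (x) by 30 mm (y) by 30 mm (z), about 50 g, lying in the front part of the lane with its 36 mm length across the lane; origin at the centre of its underside as built, z up
- offcut4: metal offcut (may be absent): sawn stub of aluminium profile, a block 36 mm (x) by 30 mm (y) by 30 mm (z), about 50 g, lying in the front part of the lane with its 36 mm length across the lane; origin at the centre of its underside as built, z up
- screwdriver: bystander: screwdriver lying on the bench behind the bin or mat, to be left alone; origin at the underside, at the middle of its length
- wrench: bystander: wrench lying on the bench behind the bin or mat, to be left alone; origin at the underside, at the middle of its length
- psu: bystander: fixed aluminium power unit, 110 x 160 x 50 mm high, right of the work, not to be touched; origin at the centre of its underside
Not all that is in view belongs to the job. Leave any blue or red look-alike of the offcut1 alone. Leave any blue look-alike of the offcut2 alone.

How it is judged (in metres and radians):
On the way, in this order (a step that is already met when the one before it is completed fails the run):
1. every offcut lies in the scrap bin (x of offcut1 in the frame of bin between -0.1 and 0.1 m and y of offcut1 in the frame of bin between -0.07 and 0.07 m and z of each of offcut1, offcut2, offcut3, offcut4 in the frame of bin below 0.08 m and x of offcut2 in the frame of bin between -0.1 and 0.1 m and y of offcut2 in the frame of bin between -0.07 and 0.07 m and x of offcut3 in the frame of bin between -0.1 and 0.1 m and y of offcut3 in the frame of bin between -0.07 and 0.07 m and x of offcut4 in the frame of bin between -0.1 and 0.1 m and y of offcut4 in the frame of bin between -0.07 and 0.07 m), for 0.2 s.
2. the old cartridges stand at the front of the lane, while no new one is in the lane yet (y of old1 in the frame of lane_front between -0.012 and 0.012 m and z of old1 in the frame of lane_front between -0.006 and 0.006 m and angle between each of old1, old2's own z axis and vertical below 0.12 rad and x of old1 in the frame of lane_front between 0.012 and 0.09 m and y of old2 in the frame of lane_front between -0.012 and 0.012 m and z of old2 in the frame of lane_front between -0.006 and 0.006 m and x of old2 in the frame of lane_front between 0.012 and 0.09 m and x of any of old1, old2 in the frame of lane_front below 0.036 m and (y of new1 in the frame of lane_front above 0.04 m or y of new1 in the frame of lane_front below -0.04 m or x of new1 in the frame of lane_front above 0.33 m or x of new1 in the frame of lane_front below -0.03 m) and (y of new2 in the frame of lane_front above 0.04 m or y of new2 in the frame of lane_front below -0.04 m or x of new2 in the frame of lane_front above 0.33 m or x of new2 in the frame of lane_front below -0.03 m) and (y of new3 in the frame of lane_front above 0.04 m or y of new3 in the frame of lane_front below -0.04 m or x of new3 in the frame of lane_front above 0.33 m or x of new3 in the frame of lane_front below -0.03 m) and (y of new4 in the frame of lane_front above 0.04 m or y of new4 in the frame of lane_front below -0.04 m or x of new4 in the frame of lane_front above 0.33 m or x of new4 in the frame of lane_front below -0.03 m)), for 0.2 s.
At the end, for the whole second after the job is handed in: Offcuts in the bin, below its rim. Foremost old cartridge's centre under 36 mm from the front stop, any other old one's under 90 mm; all new ones in the lane behind. All cartridges upright on the lane floor (tilt under 0.12 rad, within 12 mm of the middle line), at rest (all of step 1 and y of old1 in the frame of lane_front between -0.012 and 0.012 m and z of old1 in the frame of lane_front between -0.006 and 0.006 m and angle between each of old1, old2, new1, new2, new3, new4's own z axis and vertical below 0.12 rad and x of old1 in the frame of lane_front between 0.012 and 0.09 m and y of old2 in the frame of lane_front between -0.012 and 0.012 m and z of old2 in the frame of lane_front between -0.006 and 0.006 m and x of old2 in the frame of lane_front between 0.012 and 0.09 m and x of any of old1, old2 in the frame of lane_front below 0.036 m and y of new1 in the frame of lane_front between -0.012 and 0.012 m and z of new1 in the frame of lane_front between -0.006 and 0.006 m and x of new1 in the frame of lane_front between 0.012 and 0.288 m and y of new2 in the frame of lane_front between -0.012 and 0.012 m and z of new2 in the frame of lane_front between -0.006 and 0.006 m and x of new2 in the frame of lane_front between 0.012 and 0.288 m and y of new3 in the frame of lane_front between -0.012 and 0.012 m and z of new3 in the frame of lane_front between -0.006 and 0.006 m and x of new3 in the frame of lane_front between 0.012 and 0.288 m and y of new4 in the frame of lane_front between -0.012 and 0.012 m and z of new4 in the frame of lane_front between -0.006 and 0.006 m and x of new4 in the frame of lane_front between 0.012 and 0.288 m and linear speed of each of old1, old2, new1, new2, new3, new4 below 0.02 m/s); the robot touches nothing.
It fails at once if the screwdriver is disturbed (moved over 30 mm) (distance of screwdriver from where it was at the start of the episode above 0.03 m).
It fails at once if the wrench is disturbed (moved over 30 mm) (distance of wrench from where it was at the start of the episode above 0.03 m).
It fails at once if the power unit is touched by the robot (contact force between any of the arm, the fingers and psu above 1 N).
Of offcut1, offcut2, offcut3, offcut4 only 3 to 4 are there at a start; the rules pass over those that are not, and their reading is None.
Of old1, old2 only 1 to 2 are there at a start; the rules pass over those that are not, and their reading is None.
Of new1, new2, new3, new4 only 3 to 4 are there at a start; the rules pass over those that are not, and their reading is None.
At some moment in a run one of offcut1, offcut2, offcut3, offcut4, new1, new2, new3, new4 may be knocked a few centimetres aside while the robot is not near it.
It also fails if it takes over 210 s, if anything falls off the work surface, if the arm or the gripper's body presses on something with over 40 N, if the wrist force passes 120 N, or if a joint passes its speed limit or range.

## Working session

There is one attempt and no reset: what is moved stays moved. The work goes in short steps, Python scripts to look and compute and a tool call to move; the robot and the scene stay as the last step left them, time stands still between calls to the robot, and variables do not carry over. Pictures are saved under pics/ and viewed, at most 14 in all, crops included, and the job is handed in when it is done.

Besides the shell and the picture viewer there is one more tool, called as a command line: name --pt "numbers of a row" for each row, then --argument value for the rest. apply_moves: Moves the arm, as the interface text tells. Scaled input: -1 to 1 covers 0.15 m each way for a shift and 45 degrees each way for a turn. Its arguments: {"type":"object","properties":{"rows":{"type":"array","items":{"type":"array","items":{"type":"number","minimum":-1,"maximum":1}}},"fingers":{"type":"number"}},"required":["rows"]}

```bash
ls; mkdir -p pics
python3 - <<'E'
from workcell import manip, viewer
import cv2
s=manip.state();print(s['clock'],s['tcp_pos'],s['ee_rot'],s['gripper_width'])
for n in ['top','side','wrist']:
    im=viewer.read_camera(n);cv2.imwrite(f'pics/{n}0.png',im[:,:,::-1])
    print(n,viewer.camera_params(n))
a=cv2.imread('pics/top0.png');cv2.imwrite('pics/top0b.png',cv2.resize(a,(800,600),interpolation=cv2.INTER_CUBIC))
a=cv2.imread('pics/side0.png');cv2.imwrite('pics/side0b.png',cv2.resize(a,(800,600),interpolation=cv2.INTER_CUBIC))
E
```

```text
pics
0.0 [ 168.37470214 -601.63622388  221.30991031] [-5.68487158e-04  9.90710786e-01  1.35984612e-01 -1.97311262e-05] 0.9983553587913806
top {'fx': 441.7249939687587, 'fy': 441.7249939687587, 'cx': 259.26331880794504, 'cy': 190.5040052861744, 'eye': array([ 411.6989839 ,  -83.76890682, 1390.9892659 ]), 'orientation': array([ 0.04400197, -0.70097987,  0.70981665, -0.05339825])}
side {'fx': 355.46410898591563, 'fy': 355.46410898591563, 'cx': 262.91189209922896, 'cy': 191.1534885723749, 'eye': array([251.49029061, 529.55472585, 625.21484705]), 'orientation': array([ 0.1118011 , -0.20975965,  0.87685286, -0.4178881 ])}
wrist {'fx': 295.55485968778316, 'fy': 295.55485968778316, 'cx': 254.53954904562974, 'cy': 194.46612109497002, 'hand_eye': array([[-8.09184663e-04, -9.50845646e-01, -3.09664176e-01,
         7.90524818e+01],
       [ 9.99999394e-01, -5.38294960e-04, -9.60229748e-04,
         8.82242074e-01],
       [ 7.46339610e-04, -3.09664766e-01,  9.50845506e-01,
        -1.51291668e+02],
       [ 0.00000000e+00,  0.00000000e+00,  0.00000000e+00,
         1.00000000e+00]])}
```

View pics/top0b.png

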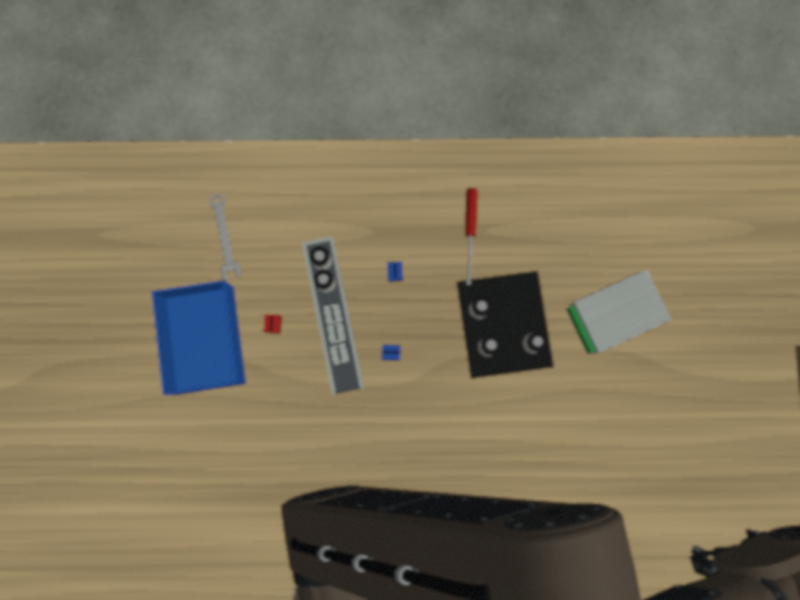

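View pics/side0b.png

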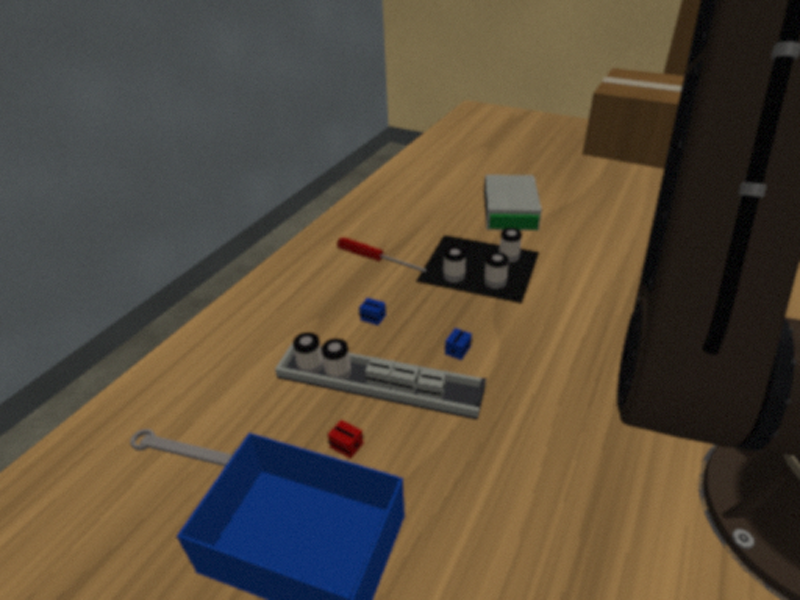

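The top view shows the lane from its front end at about (346,388) to the back at (318,240). There are two old cartridges at (319,255) and (322,279), and three offcuts at (331,312), (336,333) and (340,354). The bin is on the left, and the mat on the right holds three new cartridges. The red and blue blocks on the bench are the look-alikes.

```bash
cat > h.py <<'E'
import numpy as np, cv2
from scipy.spatial.transform import Rotation as Ro
from workcell import manip, viewer
def R(q): return Ro.from_quat(np.roll(q,-1)).as_matrix()
def cam(n,st=None):
    p=viewer.camera_params(n)
    if n=='wrist':
        st=st or manip.state(); T=np.eye(4);T[:3,:3]=R(st['ee_rot']);T[:3,3]=st['tcp_pos']
        M=T@p['hand_eye']; return p,M[:3,3],M[:3,:3]
    return p,np.array(p['eye']),R(p['orientation'])
def ray(c,u,v):
    p,e,r=c; d=r@np.array([(u-p['cx'])/p['fx'],(v-p['cy'])/p['fy'],1]); return e,d/np.linalg.norm(d)
def plane(c,u,v,z):
    e,d=ray(c,u,v); return e+d*(z-e[2])/d[2]
def tri(*rs):
    A=sum(np.eye(3)-np.outer(d,d) for e,d in rs); b=sum((np.eye(3)-np.outer(d,d))@e for e,d in rs)
    return np.linalg.solve(A,b)
def proj(c,P):
    p,e,r=c; q=r.T@(np.array(P)-e); return q[0]/q[2]*p['fx']+p['cx'],q[1]/q[2]*p['fy']+p['cy']
def delta(P,yaw=None):
    """shift in tool units of 0.15 m to TCP P, and yaw turn (tool frame, units of 45 deg)"""
    s=manip.state(); r=R(s['ee_rot']); d=r.T@(np.array(P)-s['tcp_pos'])/150
    y=np.arctan2(r[1,0],r[0,0]); print('d',np.round(d,3),'yawnow',np.degrees(y).round(2), 'turn',None if yaw is None else round(-(yaw-np.degrees(y))/45,3))
E
python3 - <<'E'
from h import *
k=512/800
t=cam('top');s=cam('side')
P=lambda u,v,z:plane(t,u*k,v*k,z).round(1)
for n,a,b in [('old_back',(319,255),(307,340)),('old2',(322,279),(336,347)),('new a',(482,306),(455,253)),('new b',(491,345),(497,260)),('new c',(537,342),(512,234)),('off',(340,354),(432,377))]:
    print(n,tri(ray(t,a[0]*k,a[1]*k),ray(s,b[0]*k,b[1]*k)).round(1),P(*a,60 if n!='off' else 36))
for c in [(335,392),(361,386),(304,242),(332,238)]: print('lane',P(*c,20))
for c in [(154,292),(229,281),(245,383),(165,394)]: print('bin',P(*c,80))
for c in [(458,282),(537,272),(552,367),(472,377)]: print('mat',P(*c,3))
E
```

```text
old_back [682.5  64.9  58.7] [682.7  65.   60. ]
old2 [634.6  58.8  59.3] [634.9  58.9  60. ]
new a [ 579.8 -253.    52.1] [ 578.1 -252.2   60. ]
new b [ 503.7 -268.6   49.7] [ 502.  -267.4   60. ]
new c [ 507.7 -358.    53. ] [ 506.7 -356.7   60. ]
off [491.   26.6  32.1] [489.7  25.9  36. ]
lane [416.2  37.   20. ]
lane [427.2 -14.1  20. ]
lane [717.9  99.8  20. ]
lane [725.6  43.2  20. ]
bin [610.  377.3  80. ]
bin [629.7 234.9  80. ]
bin [435.  200.7  80. ]
bin [416.5 349.8  80. ]
mat [ 635.1 -211.8    3. ]
mat [ 654.  -374.1    3. ]
mat [ 460.2 -396.6    3. ]
mat [ 442.3 -235.3    3. ]
```

Run:
```python
from h import *
delta([400,-300,220],11.3); delta([540,36,220],11.3)
```

```text
d [ 2.029 -1.521  0.011] yawnow 15.63 turn 0.096
d [ 3.531 -3.427  0.013] yawnow 15.63 turn 0.096
```

apply_moves --pt "1 -0.7 0 0 0 0" --pt "1 -0.7 0 0 0 0" --pt "1 -0.7 0 0 0 0" --pt "1 -0.7 0 0 0 0" --pt "1 -0.7 0 0 0 0" --fingers 85

```text
clock: 0.65
tcp_pos: [286.6, -457.4, 222.1]
ee_rot: [-0.0, 0.99, 0.138, 0.0]
wrist_force: [-1.2, 0.1, -0.4]
gripper_width: 0.851
gripper_force: 0.0
```

apply_moves --pt "1 -0.8 0 0 0 0" --pt "1 -0.8 0 0 0 0" --pt "1 -0.8 0 0 0 0" --pt "1 -0.8 0 0 0 0" --pt "1 -0.8 0 0 0 0"

```text
clock: 1.15
tcp_pos: [398.4, -301.5, 221.9]
ee_rot: [-0.0, 0.99, 0.138, 0.0]
wrist_force: [-0.8, -0.4, -0.2]
gripper_width: 0.852
gripper_force: 0.0
```

apply_moves --pt "0.8 -0.95 0 0 0 0" --pt "0.8 -0.95 0 0 0 0" --pt "0.8 -0.95 0 0 0 0" --pt "0.8 -0.95 0 0 0 0" --pt "0.8 -0.95 0 0 0 0"

```text
clock: 1.65
tcp_pos: [474.9, -132.7, 221.8]
ee_rot: [-0.0, 0.99, 0.138, 0.0]
wrist_force: [0.2, -0.8, -0.3]
gripper_width: 0.85
gripper_force: 0.0
```

apply_moves --pt "0.73 -0.97 0 0 0 0.096" --pt "0.73 -0.97 0 0 0 0.096" --pt "0.73 -0.97 0 0 0 0.096" --pt "0.73 -0.97 0 0 0 0.096" --pt "0.73 -0.97 0 0 0 0.096" --pt "0.73 -0.97 0 0 0 0.096"

```text
clock: 2.25
tcp_pos: [540.2, 33.8, 221.5]
ee_rot: [0.0, 0.995, 0.099, -0.0]
wrist_force: [0.4, -1.2, -0.1]
gripper_width: 0.851
gripper_force: 0.0
```

Run:
```python
from h import *
s=manip.state();print(s['clock'],s['tcp_pos'].round(1),s['wrist_force'].round(1))
im=viewer.read_camera('wrist');cv2.imwrite('pics/w1.png',cv2.resize(im[:,:,::-1],(800,600),interpolation=cv2.INTER_CUBIC))
delta([540,36,220],11.3)
```

```text
2.25 [540.2  33.8 221.5] [ 0.4 -1.2 -0.1]
d [ 0.003 -0.017  0.011] yawnow 11.27 turn -0.001
```

View pics/w1.png

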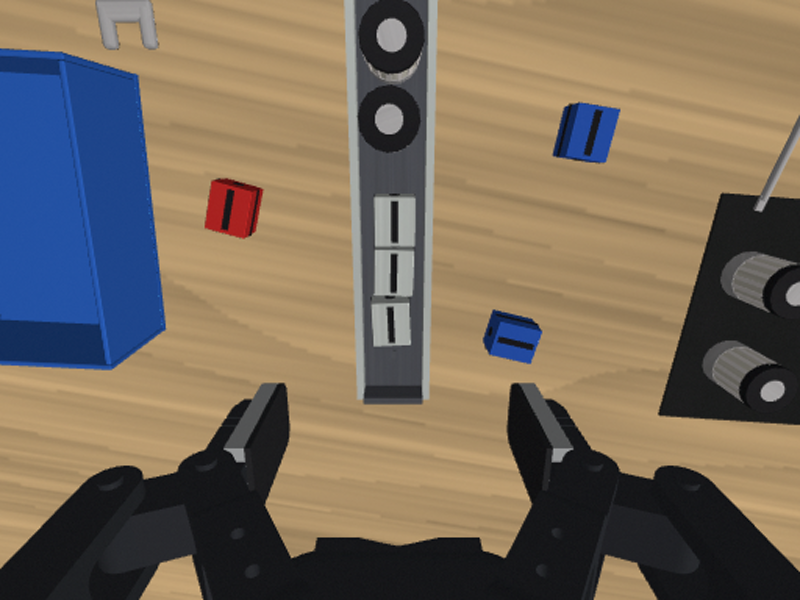

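The wrist view shows the offcut tops at (395,222), (394,272) and (391,325), and the old caps at (391,36) and (389,118). The front stop is at about (394,390), and the lane is aligned with the tool axes.

Run:
```python
from h import *
k=.64; w=cam('wrist'); t=cam('top')
P=lambda u,v,z:plane(w,u*k,v*k,z)
for n,a,b in [('oBack',(391,35),(319,255)),('oFront',(389,118),(322,279)),('c3',(395,222),(331,312)),('c2',(394,272),(336,333)),('c1',(391,325),(340,354))]:
    print(n,tri(ray(w,a[0]*k,a[1]*k),ray(t,b[0]*k,b[1]*k)).round(1),P(*a,60 if n[0]=='o' else 36).round(1))
L=[P(359,398,20),P(345,0,20),P(429,398,20),P(436,0,20)]
print(np.round(L,1)); 
for i in(0,2):
    d=L[i+1]-L[i];print(np.degrees(np.arctan2(d[1],d[0])))
print('stop top inner',P(394,385,28).round(1),'outer',P(394,403,28).round(1))
print('bin R',P(137,75,80).round(1),P(165,328,80).round(1),P(62,53,4).round(1),P(110,368,80).round(1))
# lane-frame (tool axes) coordinates relative
```

```text
oBack [683.5  65.3  56.8] [683.   65.2  60. ]
oFront [637.2  58.9  50.5] [637.4  57.6  60. ]
c3 [571.9  41.8  45.9] [570.9  40.8  36. ]
c2 [531.9  34.2  27.4] [534.1  34.4  36. ]
c1 [489.8  27.3  29.5] [492.   28.5  36. ]
[[414.7  41.8  20. ]
 [705.5 101.1  20. ]
 [426.5 -17.3  20. ]
 [717.2  42.1  20. ]]
11.522998250930083
11.535604940891352
stop top inner [437.   15.4  28. ] outer [420.4  12.2  28. ]
bin R [630.5 203.3  80. ] [476.4 181.1  80. ] [637.8 296.5   4. ] [438.6 217.6  80. ]
```

apply_moves --pt "-0.323 -0.021 0.2 0 0 -0.005" --pt "-0.323 -0.021 0.5 0 0 -0.005" --pt "-0.323 -0.021 0.8 0 0 -0.005" --pt "-0.323 -0.021 0.8 0 0 -0.005" --pt "-0.323 -0.021 0.8 0 0 -0.005" --fingers 70

```text
clock: 2.8
tcp_pos: [492.3, 27.2, 102.5]
ee_rot: [-0.0, 0.995, 0.1, -0.0]
wrist_force: [0.8, -0.9, 0.9]
gripper_width: 0.701
gripper_force: 0.0
```

apply_moves --pt "0 0 0.2 0 0 0" --pt "0 0 0.3 0 0 0" --pt "0 0 0.38 0 0 0" --pt "0 0 0.38 0 0 0"

```text
clock: 3.2
tcp_pos: [492.5, 28.0, 45.4]
ee_rot: [0.0, 0.995, 0.1, 0.0]
wrist_force: [0.3, 0.2, 0.2]
gripper_width: 0.703
gripper_force: 0.0
```

apply_moves --pt "0 0 0 0 0 0" --pt "0 0 0 0 0 0" --pt "0 0 0 0 0 0" --pt "0 0 0 0 0 0" --pt "0 0 0 0 0 0" --pt "0 0 0 0 0 0" --pt "0 0 0 0 0 0" --fingers 0

```text
clock: 3.9
tcp_pos: [492.0, 28.4, 44.9]
ee_rot: [0.0, 0.995, 0.101, -0.0]
wrist_force: [0.0, 0.3, 0.8]
gripper_width: -0.003
gripper_force: 0.0
```

apply_moves --pt "0 0 -0.2 0 0 0" --pt "0 0 -0.4 0 0 0" --pt "0 0 -0.7 0 0 0" --pt "0 0 -0.7 0 0 0"

```text
clock: 4.3
tcp_pos: [493.9, 28.3, 154.3]
ee_rot: [0.001, 0.995, 0.101, 0.004]
wrist_force: [-0.0, -1.0, -0.2]
gripper_width: -0.006
gripper_force: 0.0
```

Run:
```python
from h import *
s=manip.state();print(s['clock'],s['tcp_pos'].round(1),s['wrist_force'].round(1),s['gripper_width'],s['gripper_force'])
im=viewer.read_camera('wrist');cv2.imwrite('pics/w2.png',im[:,:,::-1])
```

```text
4.3 [493.9  28.3 154.3] [-0.  -1.  -0.2] -0.006443694245903714 0.0
```

View pics/w2.png

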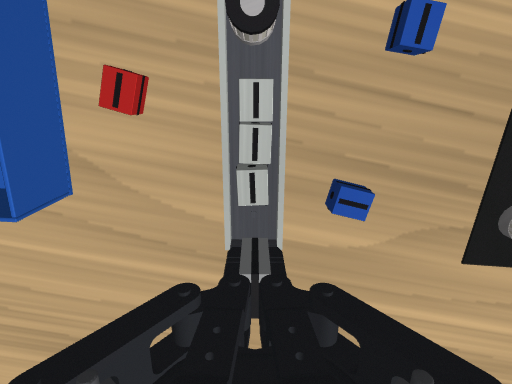

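The gripper closed on nothing. Offcut 1 is undisturbed at (253,188), ahead of the jaws at (255,255). I'll check the geometry.

Run:
```python
from h import *
w=cam('wrist'); s=manip.state();r=R(s['ee_rot'])
print('proj tcp',proj(w,s['tcp_pos']),'tip',proj(w,s['tcp_pos']+22*r[:,2]))
for n,p in [('c1',(253,188)),('c2',(255,145)),('c3',(256,100))]:print(n,plane(w,*p,36).round(1))
print(r.round(3))
s1={'tcp_pos':np.array([540.2,33.8,221.5]),'ee_rot':np.array([0,.995167,.0982,0])}
w1=cam('wrist',s1)
for a,b in [((391,325),(253,188)),((394,272),(255,145)),((395,222),(256,100))]:
    print('tri',tri(ray(w1,a[0]*.64,a[1]*.64),ray(w,*b)).round(1))
```

```text
proj tcp (np.float64(253.25721990606414), np.float64(244.26367378530867)) tip (np.float64(253.42478616476942), np.float64(228.12027192800238))
c1 [491.9  28.8  36. ]
c2 [531.9  35.   36. ]
c3 [570.   41.9  36. ]
[[ 0.98   0.2    0.005]
 [ 0.2   -0.98  -0.   ]
 [ 0.005  0.001 -1.   ]]
tri [490.4  28.6  30.8]
tri [528.6  34.1  12.8]
tri [570.1  41.5  28.4]
```

Run:
```python
from h import *
w=cam('wrist'); s=manip.state();r=R(s['ee_rot'])
im=cv2.imread('pics/w2.png'); a=cv2.resize(im[200:330,170:340],None,fx=4,fy=4,interpolation=cv2.INTER_CUBIC)
for z,c in [(-19,(255,0,255)),(0,(0,0,255)),(22,(0,255,0))]:
    for x in(-11,0,11):
        u,v=proj(w,s['tcp_pos']+r@np.array([x,0,z])); cv2.circle(a,(int((u-170)*4+2),int((v-200)*4+2)),4,c,-1)
cv2.imwrite('pics/w2c.png',a)
```

```text
(no output)
```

View pics/w2c.png

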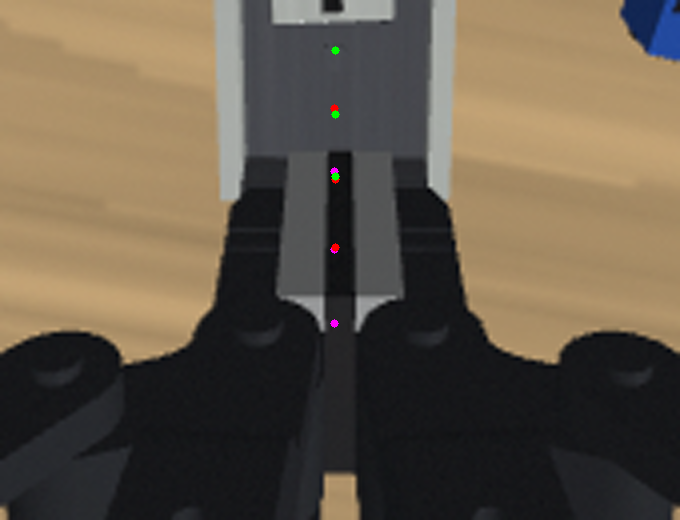

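The closed jaws look shorter than predicted: the tip edge is at v≈150 in the crop, and I expected about 50. I'll check this against the side camera.

Run:
```python
from h import *
c=cam('side'); s=manip.state();r=R(s['ee_rot'])
im=viewer.read_camera('side')[:,:,::-1].copy()
pts=[proj(c,s['tcp_pos']+r@np.array([0,0,z])) for z in (-54,0,22)]
u0,v0=int(pts[1][0])-60,int(pts[1][1])-60
u0=max(u0,0);v0=max(v0,0)
a=cv2.resize(im[v0:v0+110,u0:u0+130],None,fx=5,fy=5,interpolation=cv2.INTER_CUBIC)
for (u,v),col in zip(pts,[(255,0,255),(0,0,255),(0,255,0)]): cv2.circle(a,(int((u-u0)*5+2),int((v-v0)*5+2)),4,col,-1)
cv2.imwrite('pics/s2c.png',a)
```

```text
(no output)
```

View pics/s2c.png

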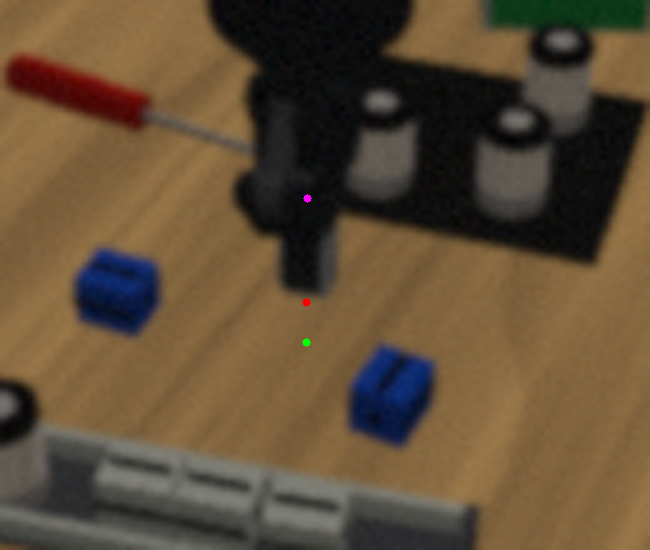

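Both views agree that the fingertips sit about 27–30 mm farther back than the text says: they end just behind the reported TCP. I'll allow for that and descend lower.

apply_moves --pt "0 0 0.3 0 0 0" --pt "0 0 0.6 0 0 0" --pt "0 0 0.7 0 0 0" --pt "0 0 0.8 0 0 0" --pt "0 0 0.85 0 0 0" --pt "0 0 0.9 0 0 0" --pt "0 0 0.9 0 0 0" --fingers 65

```text
clock: 5.1
tcp_pos: [491.5, 28.4, 14.0]
ee_rot: [-0.0, 0.995, 0.1, -0.001]
wrist_force: [0.3, -0.6, -0.6]
gripper_width: 0.651
gripper_force: 0.0
```

apply_moves --pt "0 0 0 0 0 0" --pt "0 0 0 0 0 0" --pt "0 0 0 0 0 0" --pt "0 0 0 0 0 0" --pt "0 0 0 0 0 0" --pt "0 0 0 0 0 0" --fingers 0

```text
clock: 5.7
tcp_pos: [492.2, 28.4, 15.7]
ee_rot: [0.0, 0.995, 0.101, 0.001]
wrist_force: [-0.7, -0.4, 7.5]
gripper_width: 0.334
gripper_force: 59.9
```

apply_moves --pt "0 0 -0.1 0 0 0" --pt "0 0 -0.3 0 0 0" --pt "0 0 -0.6 0 0 0" --pt "0 0 -0.9 0 0 0" --pt "0 0 -0.9 0 0 0" --pt "0 0 -0.9 0 0 0"

```text
clock: 6.3
tcp_pos: [492.2, 28.4, 150.9]
ee_rot: [0.0, 0.995, 0.101, 0.001]
wrist_force: [-0.3, -0.3, -0.6]
gripper_width: 0.333
gripper_force: 59.3
```

Run:
```python
from h import *
s=manip.state();print(s['tcp_pos'].round(1),s['gripper_width'],s['gripper_force'])
im=viewer.read_camera('wrist');b=viewer.read_camera('side')
c=cam('side');u,v=proj(c,s['tcp_pos']);u0,v0=int(u)-50,int(v)-50
a=cv2.resize(im[150:310,150:360],(525,400),interpolation=cv2.INTER_CUBIC)
d=cv2.resize(b[v0:v0+100,u0:u0+68],(272,400),interpolation=cv2.INTER_CUBIC)
cv2.imwrite('pics/w3.png',np.hstack([a,d])[:,:,::-1])
```

```text
[492.2  28.4 150.9] 0.3326157566414432 59.278424978256226
```

View pics/w3.png

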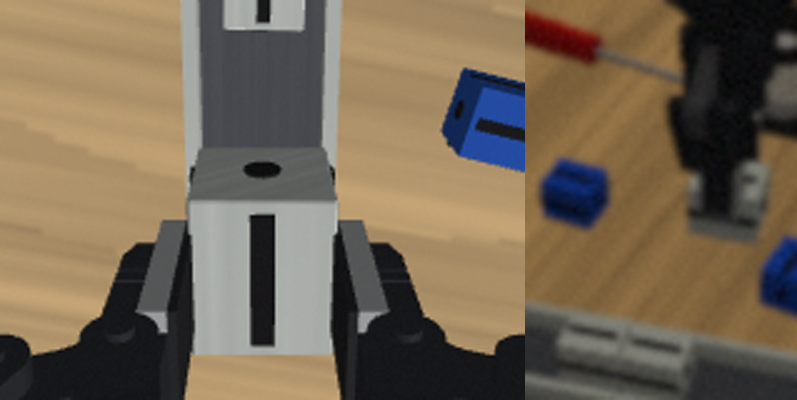

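Offcut 1 is held squarely between the pads. Next I'll drop it in the bin and fetch offcut 2.

apply_moves --pt "0.1 -0.3 0 0 0 0" --pt "0.25 -0.6 0 0 0 0" --pt "0.25 -0.84 0 0 0 0" --pt "0.25 -0.84 0 0 0 0"

```text
clock: 6.8
tcp_pos: [502.2, 162.5, 148.1]
ee_rot: [-0.0, 0.995, 0.102, -0.002]
wrist_force: [0.2, -0.6, 0.2]
gripper_width: 0.329
gripper_force: 59.4
```

apply_moves --pt "0 -0.3 0 0 0 0" --pt "0 -0.6 0 0 0 0" --pt "0 -0.84 0 0 0 0" --pt "0 -0.84 0.25 0 0 0" --pt "0 -0.84 0.5 0 0 0" --pt "0 -0.84 0.74 0 0 0" --pt "0 -0.84 0.74 0 0 0"

```text
clock: 7.5
tcp_pos: [475.9, 281.1, 34.1]
ee_rot: [0.002, 0.995, 0.1, -0.004]
wrist_force: [-1.3, 0.2, -0.5]
gripper_width: 0.33
gripper_force: 59.5
```

apply_moves --pt "0 0 0 0 0 0" --pt "0 0 0 0 0 0" --pt "0 0 0 0 0 0" --pt "0 0 0 0 0 0" --pt "0 0 -0.3 0 0 0" --pt "0 0 -0.6 0 0 0" --pt "0 0 -0.74 0 0 0" --pt "0 0 -0.74 0 0 0" --fingers 60

```text
clock: 8.3
tcp_pos: [479.5, 283.3, 153.8]
ee_rot: [-0.001, 0.995, 0.101, 0.003]
wrist_force: [0.1, -1.3, 0.2]
gripper_width: 0.602
gripper_force: 0.0
```

apply_moves --pt "0 0.33 0 0 0 0" --pt "0 0.66 0 0 0 0" --pt "0 0.85 0 0 0 0" --pt "0 0.85 0 0 0 0"

```text
clock: 8.7
tcp_pos: [504.1, 155.0, 149.5]
ee_rot: [0.0, 0.995, 0.099, -0.0]
wrist_force: [-0.2, 0.5, -0.3]
gripper_width: 0.599
gripper_force: 0.0
```

apply_moves --pt "0.02 0.33 0 0 0 0" --pt "0.026 0.66 0 0 0 0" --pt "0.026 0.842 0 0 0 0" --pt "0.026 0.842 0.1 0 0 0" --pt "0.026 0.842 0.3 0 0 0" --pt "0.026 0.842 0.6 0 0 0" --pt "0.026 0.842 0.7 0 0 0"

```text
clock: 9.4
tcp_pos: [531.1, 35.5, 41.4]
ee_rot: [-0.0, 0.995, 0.101, -0.002]
wrist_force: [-1.0, 0.3, 0.5]
gripper_width: 0.601
gripper_force: 0.0
```

Run:
```python
from h import *
s=manip.state();print(s['tcp_pos'].round(1),s['gripper_width'])
delta([532.5,35.2,18],11.5)
```

```text
[531.1  35.5  41.4] 0.6014118129687851
d [0.009 0.004 0.156] yawnow 11.54 turn 0.001
```

apply_moves --pt "0 0 0.1 0 0 0" --pt "0 0 0.17 0 0 0" --pt "0 0 0.17 0 0 0"

```text
clock: 9.7
tcp_pos: [532.2, 35.3, 18.1]
ee_rot: [-0.0, 0.995, 0.101, -0.001]
wrist_force: [0.7, 0.4, -0.6]
gripper_width: 0.598
gripper_force: 0.0
```

apply_moves --pt "0 0 0 0 0 0" --pt "0 0 0 0 0 0" --pt "0 0 0 0 0 0" --pt "0 0 0 0 0 0" --pt "0 0 0 0 0 0" --pt "0 0 -0.3 0 0 0" --pt "0 0 -0.6 0 0 0" --pt "0 0 -0.88 0 0 0" --fingers 0

```text
clock: 10.5
tcp_pos: [532.7, 34.9, 153.4]
ee_rot: [0.0, 0.995, 0.1, 0.0]
wrist_force: [0.6, -0.4, -0.1]
gripper_width: 0.331
gripper_force: 59.5
```

apply_moves --pt "0.1 -0.3 0 0 0 0" --pt "0.27 -0.6 0 0 0 0" --pt "0.27 -0.84 0 0 0 0" --pt "0.27 -0.84 0 0 0 0"

```text
clock: 10.9
tcp_pos: [546.6, 170.0, 151.6]
ee_rot: [-0.0, 0.995, 0.102, 0.0]
wrist_force: [-0.0, 0.2, 0.1]
gripper_width: 0.326
gripper_force: 59.5
```

apply_moves --pt "0 -0.3 0 0 0 0" --pt "0 -0.6 0 0 0 0" --pt "0 -0.84 0 0 0 0" --pt "0 -0.84 0.25 0 0 0" --pt "0 -0.84 0.5 0 0 0" --pt "0 -0.84 0.72 0 0 0" --pt "0 -0.84 0.72 0 0 0"

```text
clock: 11.6
tcp_pos: [520.4, 288.6, 40.0]
ee_rot: [0.001, 0.995, 0.1, -0.003]
wrist_force: [-1.5, -0.7, -0.5]
gripper_width: 0.327
gripper_force: 59.5
```

apply_moves --pt "0 0 0 0 0 0" --pt "0 0 0 0 0 0" --pt "0 0 0 0 0 0" --pt "0 0 0 0 0 0" --pt "0 0 -0.3 0 0 0" --pt "0 0 -0.6 0 0 0" --pt "0 0 -0.74 0 0 0" --pt "0 0 -0.74 0 0 0" --fingers 60

```text
clock: 12.4
tcp_pos: [523.4, 290.5, 158.4]
ee_rot: [-0.001, 0.995, 0.101, 0.003]
wrist_force: [0.7, 1.0, 0.0]
gripper_width: 0.599
gripper_force: 0.0
```

apply_moves --pt "0 0.33 0 0 0 0" --pt "0 0.66 0 0 0 0" --pt "0 0.85 0 0 0 0" --pt "0 0.85 0 0 0 0"

```text
clock: 12.8
tcp_pos: [548.1, 161.9, 153.8]
ee_rot: [0.0, 0.995, 0.099, -0.0]
wrist_force: [-0.9, 0.9, -0.7]
gripper_width: 0.597
gripper_force: 0.0
```

apply_moves --pt "-0.013 0.33 0 0 0 0" --pt "-0.013 0.66 0 0 0 0" --pt "-0.013 0.834 0 0 0 0" --pt "-0.013 0.834 0.1 0 0 0" --pt "-0.013 0.834 0.3 0 0 0" --pt "-0.013 0.834 0.6 0 0 0" --pt "-0.013 0.834 0.6 0 0 0"

```text
clock: 13.5
tcp_pos: [568.0, 42.6, 59.7]
ee_rot: [-0.001, 0.995, 0.101, -0.004]
wrist_force: [-1.1, -0.5, 0.7]
gripper_width: 0.6
gripper_force: 0.0
```

Run:
```python
from h import *
s=manip.state();print(s['tcp_pos'].round(1),s['gripper_width'])
delta([570.5,42.5,18],11.5)
im=viewer.read_camera('wrist');cv2.imwrite('pics/w4.png',im[:,:,::-1])
```

```text
[568.   42.6  59.7] 0.5998346035539599
d [0.019 0.004 0.278] yawnow 11.55 turn 0.001
```

View pics/w4.png

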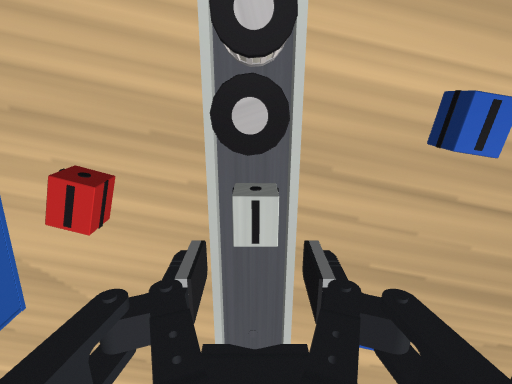

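Offcut 3's top is centred at (256,222), and the nearer old cap is at (249,115).

Run:
```python
from h import *
w=cam('wrist')
print(plane(w,256,222,36).round(1),plane(w,249,115,60).round(1),plane(w,253,8,60).round(1))
# lateral check: rail inner edges at two rows
for v in (100,200,300): pass
print([plane(w,u,v,20).round(1) for u,v in((209,100),(297,100))])
```

```text
[571.9  41.4  36. ] [638.7  58.8  60. ] [684.9  66.1  60. ]
[array([640.1,  85.3,  20. ]), array([651.1,  31.6,  20. ])]
```

apply_moves --pt "0.01 0 0.1 0 0 0" --pt "0.01 0 0.2 0 0 0" --pt "0.01 0 0.28 0 0 0" --pt "0.01 0 0.28 0 0 0"

```text
clock: 13.95
tcp_pos: [572.1, 42.5, 21.8]
ee_rot: [-0.0, 0.995, 0.101, -0.0]
wrist_force: [-0.1, -0.2, 0.6]
gripper_width: 0.601
gripper_force: 0.0
```

apply_moves --pt "0 0 0 0 0 0" --pt "0 0 0 0 0 0" --pt "0 0 0 0 0 0" --pt "0 0 0 0 0 0" --pt "0 0 0 0 0 0" --pt "0 0 -0.3 0 0 0" --pt "0 0 -0.6 0 0 0" --pt "0 0 -0.88 0 0 0" --fingers 0

```text
clock: 14.75
tcp_pos: [572.2, 42.3, 156.6]
ee_rot: [0.0, 0.995, 0.1, 0.0]
wrist_force: [0.0, -0.0, -0.9]
gripper_width: 0.316
gripper_force: 59.1
```

apply_moves --pt "0.1 -0.3 0 0 0 0" --pt "0.3 -0.6 0 0 0 0" --pt "0.3 -0.84 0 0 0 0" --pt "0.3 -0.84 0 0 0 0"

```text
clock: 15.15
tcp_pos: [590.5, 178.8, 154.8]
ee_rot: [-0.0, 0.995, 0.102, 0.0]
wrist_force: [-0.4, -1.0, -1.4]
gripper_width: 0.316
gripper_force: 59.2
```

apply_moves --pt "0 -0.3 0 0 0 0" --pt "0 -0.6 0 0 0 0" --pt "0 -0.84 0 0 0 0" --pt "0 -0.84 0.25 0 0 0" --pt "0 -0.84 0.5 0 0 0" --pt "0 -0.84 0.72 0 0 0" --pt "0 -0.84 0.72 0 0 0"

```text
clock: 15.85
tcp_pos: [564.1, 297.0, 42.8]
ee_rot: [0.001, 0.995, 0.1, -0.003]
wrist_force: [0.1, -1.4, -0.3]
gripper_width: 0.316
gripper_force: 59.4
```

apply_moves --pt "0 0 0 0 0 0" --pt "0 0 0 0 0 0" --pt "0 0 0 0 0 0" --pt "0 0 0 0 0 0" --pt "0 0 -0.3 0 0 0" --pt "0 0 -0.6 0 0 0" --pt "0 0 -0.74 0 0 0" --pt "0 0 -0.74 0 0 0" --fingers 60

```text
clock: 16.65
tcp_pos: [567.2, 298.8, 161.7]
ee_rot: [-0.001, 0.995, 0.101, 0.003]
wrist_force: [0.6, 0.5, -0.6]
gripper_width: 0.603
gripper_force: 0.0
```

apply_moves --pt "0.1 0.33 0 0 0 0" --pt "0.15 0.66 0 0 0 0" --pt "0.15 0.84 0 0 0 0" --pt "0.15 0.84 0 0 0 0"

```text
clock: 17.05
tcp_pos: [613.8, 175.8, 156.6]
ee_rot: [0.0, 0.995, 0.099, -0.001]
wrist_force: [-0.2, 0.8, 0.5]
gripper_width: 0.603
gripper_force: 0.0
```

apply_moves --pt "0 0.33 0 0 0 0" --pt "0 0.66 0 0 0 0" --pt "0 0.84 0 0 0 0" --pt "0 0.84 0 0 0 0" --pt "0 0.84 0 0 0 0"

```text
clock: 17.55
tcp_pos: [638.1, 56.3, 156.9]
ee_rot: [-0.0, 0.995, 0.1, -0.0]
wrist_force: [0.0, 0.3, -0.4]
gripper_width: 0.603
gripper_force: 0.0
```

Run:
```python
from h import *
s=manip.state();print(s['tcp_pos'].round(1),s['gripper_width'])
delta([638.2,58.2,40],11.5)
im=viewer.read_camera('wrist')
t=viewer.read_camera('top')
a=cv2.resize(im,(560,420));b=cv2.resize(t[150:290,80:240],(240,210),interpolation=cv2.INTER_CUBIC)
o=np.zeros((420,800,3),np.uint8);o[:,:560]=a;o[:210,560:]=b
cv2.imwrite('pics/w5.png',o[:,:,::-1])
```

```text
[638.1  56.3 156.9] 0.6030629227732477
d [ 0.004 -0.012  0.779] yawnow 11.49 turn -0.0
```

View pics/w5.png

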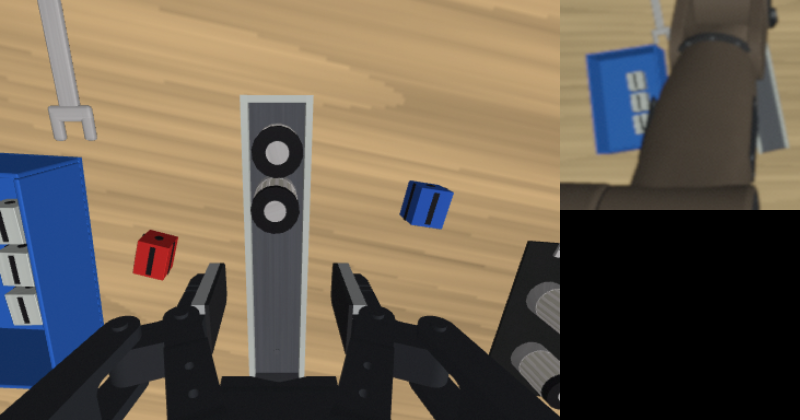

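All three offcuts are in the bin and there is no fourth. The old cartridges' caps are at (275,210) and (277,152), and the lane's back edge is at v≈96.

Run:
```python
from h import *
w=cam('wrist');k=512/560
P=lambda u,v,z:plane(w,u*k,v*k,z)
b=P(276,96,20);print('back outer',b.round(1),'inner',P(276,103,20).round(1))
a=np.radians(11.5);x=np.array([np.cos(a),np.sin(a)]);n=np.array([-x[1],x[0]])
print('front inner from back outer',(b[:2]-306*x).round(1))
F=np.array([426.5,13.4])
for p in((275,210),(277,152)):
    q=P(*p,60)[:2];print(q.round(1),((q-F)@x).round(1),((q-F)@n).round(1))
print('center mid rails',[((P(u,v,20)[:2]-F)@n).round(1) for u,v in((240,97),(313,97),(249,375),(303,375))])
delta([638.2,58.2,40],11.5)
```

```text
back outer [724.1  76.3  20. ] inner [718.6  75.2  20. ]
front inner from back outer [424.2  15.3]
[638.   59.4] 216.5 2.9
[683.8  67.1] 262.8 1.3
center mid rails [np.float64(32.6), np.float64(-28.8), np.float64(33.0), np.float64(-27.6)]
d [ 0.003 -0.006  0.781] yawnow 11.6 turn 0.002
```

apply_moves --pt "0 -0.01 0.3 0 0 0" --pt "0 -0.01 0.6 0 0 0" --pt "0 -0.01 0.7 0 0 0" --pt "0 -0.01 0.8 0 0 0" --pt "0 -0.01 0.89 0 0 0" --pt "0 -0.01 0.89 0 0 0"

```text
clock: 18.25
tcp_pos: [637.9, 57.5, 23.2]
ee_rot: [-0.0, 0.995, 0.101, -0.0]
wrist_force: [-0.5, 0.6, 0.9]
gripper_width: 0.597
gripper_force: 0.0
```

apply_moves --pt "0 0 0 0 0 0" --pt "0 0 0 0 0 0" --pt "0 0 0 0 0 0" --pt "0 0 0 0 0 0" --pt "0 0 0 0 0 0" --fingers 0

```text
clock: 18.75
tcp_pos: [638.7, 57.3, 24.9]
ee_rot: [0.0, 0.995, 0.1, 0.001]
wrist_force: [-0.7, 0.9, 6.6]
gripper_width: 0.448
gripper_force: 60.8
```

apply_moves --pt "0 0 -0.1 0 0 0" --pt "0 0 -0.2 0 0 0" --pt "0 0 -0.2 0 0 0"

```text
clock: 19.05
tcp_pos: [639.3, 57.2, 56.7]
ee_rot: [0.0, 0.995, 0.1, 0.002]
wrist_force: [-0.3, -0.1, -1.3]
gripper_width: 0.448
gripper_force: 60.6
```

Run:
```python
from h import *
s=manip.state();print(s['tcp_pos'].round(1),s['gripper_width'],s['gripper_force'])
delta([448.8,20.1,50],11.5)
```

```text
[639.3  57.2  56.7] 0.4475740628068798 60.59301137924194
d [-1.294 -0.011  0.04 ] yawnow 11.54 turn 0.001
```

apply_moves --pt "-0.2 0 0 0 0 0" --pt "-0.45 0 0 0 0 0" --pt "-0.65 0 0 0 0 0" --pt "-0.65 0 0 0 0 0"

```text
clock: 19.45
tcp_pos: [539.0, 37.4, 54.1]
ee_rot: [-0.0, 0.995, 0.1, -0.002]
wrist_force: [-0.8, 0.2, -2.3]
gripper_width: 0.449
gripper_force: 60.6
```

apply_moves --pt "-0.2 0 0 0 0 0" --pt "-0.4 -0.01 0 0 0 0" --pt "-0.55 -0.01 0 0 0 0" --pt "-0.645 -0.01 0 0 0 0" --pt "-0.645 -0.01 0 0 0 0" --pt "-0.645 -0.01 0 0 0 0"

```text
clock: 20.05
tcp_pos: [448.7, 19.8, 54.2]
ee_rot: [0.0, 0.995, 0.1, 0.001]
wrist_force: [0.5, 0.6, -2.3]
gripper_width: 0.449
gripper_force: 60.6
```

Run:
```python
from h import *
s=manip.state();print(s['tcp_pos'].round(1),s['gripper_width'],s['gripper_force'])
delta([448.8,20.1,25],11.5)
im=viewer.read_camera('wrist')[:,:,::-1]
cv2.imwrite('pics/w6.png',cv2.resize(im[60:330,120:390],(600,600),interpolation=cv2.INTER_CUBIC))
```

```text
[448.7  19.8  54.2] 0.44888839377692497 60.56845307350159
d [ 0.001 -0.002  0.195] yawnow 11.52 turn 0.0
```

View pics/w6.png

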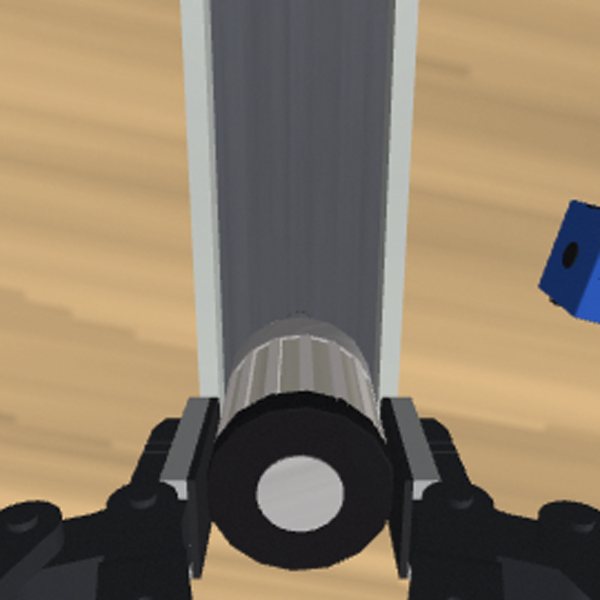

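The cartridge is upright and central in the lane, with its cap at (300,480). Next I'll lower it and fetch the second one.

apply_moves --pt "0 0 0.1 0 0 0" --pt "0 0 0.17 0 0 0" --pt "0 0 0.19 0 0 0" --pt "0 0 0.19 0 0 0"

```text
clock: 20.5
tcp_pos: [447.8, 20.0, 25.2]
ee_rot: [0.0, 0.995, 0.101, -0.0]
wrist_force: [0.2, 0.1, -1.9]
gripper_width: 0.448
gripper_force: 60.5
```

apply_moves --pt "0 0 0 0 0 0" --pt "0 0 0 0 0 0" --pt "0 0 0 0 0 0" --pt "0 0 0 0 0 0" --pt "0 0 -0.2 0 0 0" --pt "0 0 -0.5 0 0 0" --pt "0 0 -0.6 0 0 0" --pt "0 0 -0.6 0 0 0" --fingers 60

```text
clock: 21.3
tcp_pos: [448.4, 19.8, 117.5]
ee_rot: [0.0, 0.995, 0.101, 0.002]
wrist_force: [0.4, -0.3, -0.3]
gripper_width: 0.603
gripper_force: 0.0
```

apply_moves --pt "0.3 0 0 0 0 0" --pt "0.6 0 0 0 0 0" --pt "0.8 0 0 0 0 0" --pt "0.8 0 0 0 0 0"

```text
clock: 21.7
tcp_pos: [567.7, 44.4, 113.8]
ee_rot: [0.0, 0.995, 0.101, 0.0]
wrist_force: [0.5, -0.3, 0.0]
gripper_width: 0.6
gripper_force: 0.0
```

apply_moves --pt "0.3 0 0 0 0 0" --pt "0.6 0 0 0 0 0" --pt "0.8 0 0 0 0 0" --pt "0.8 0 0 0 0 0" --pt "0.8 0 0 0 0 0"

```text
clock: 22.2
tcp_pos: [681.4, 67.8, 113.6]
ee_rot: [-0.0, 0.995, 0.101, -0.001]
wrist_force: [-0.6, 0.7, -0.8]
gripper_width: 0.602
gripper_force: 0.0
```

Run:
```python
from h import *
s=manip.state();print(s['tcp_pos'].round(1),s['gripper_width'],s['gripper_force'])
delta([683.5,67.4,23.5],11.5)
im=viewer.read_camera('wrist');cv2.imwrite('pics/w7.png',im[:,:,::-1])
g=cv2.HoughCircles(cv2.medianBlur(cv2.cvtColor(im,cv2.COLOR_RGB2GRAY),3),cv2.HOUGH_GRADIENT,1,25,param1=100,param2=25,minRadius=18,maxRadius=50)
w=cam('wrist');print([(c.round(),plane(w,c[0],c[1],60)[:2].round(1)) for c in g[0][:6]])
```

```text
[681.4  67.8 113.6] 0.6024518665918805 0.0
d [0.015 0.006 0.601] yawnow 11.54 turn 0.001
[(array([256., 204.,  28.], dtype=float32), array([686.5,  66.6]))]
```

apply_moves --pt "0.025 0 0.2 0 0 0" --pt "0.025 0 0.4 0 0 0" --pt "0.025 0 0.5 0 0 0" --pt "0.025 0 0.6 0 0 0" --pt "0.025 0 0.6 0 0 0"

```text
clock: 22.75
tcp_pos: [685.3, 68.4, 23.9]
ee_rot: [-0.0, 0.995, 0.1, -0.001]
wrist_force: [0.1, 0.4, 0.3]
gripper_width: 0.604
gripper_force: 0.0
```

apply_moves --pt "0 0 0 0 0 0" --pt "0 0 0 0 0 0" --pt "0 0 0 0 0 0" --pt "0 0 0 0 0 0" --pt "0 0 0 0 0 0" --pt "0 0 -0.1 0 0 0" --pt "0 0 -0.2 0 0 0" --pt "0 0 -0.2 0 0 0" --fingers 0

```text
clock: 23.55
tcp_pos: [687.6, 68.7, 58.4]
ee_rot: [0.0, 0.995, 0.101, 0.002]
wrist_force: [-0.3, -0.2, -1.7]
gripper_width: 0.449
gripper_force: 60.6
```

apply_moves --pt "-0.2 0 0 0 0 0" --pt "-0.45 0 0 0 0 0" --pt "-0.65 0 0 0 0 0" --pt "-0.65 0 0 0 0 0"

```text
clock: 23.95
tcp_pos: [587.3, 48.8, 55.6]
ee_rot: [-0.0, 0.995, 0.1, -0.001]
wrist_force: [0.1, -0.4, -2.1]
gripper_width: 0.447
gripper_force: 60.6
```

apply_moves --pt "-0.2 0 0 0 0 0" --pt "-0.4 0 0 0 0 0" --pt "-0.5 0 0 0 0 0" --pt "-0.5 0 0 0 0 0" --pt "-0.5 0 0 0 0 0"

```text
clock: 24.45
tcp_pos: [518.5, 34.1, 55.8]
ee_rot: [0.0, 0.995, 0.1, 0.001]
wrist_force: [-0.0, 0.4, -0.7]
gripper_width: 0.448
gripper_force: 60.5
```

Run:
```python
from h import *
s=manip.state();print(s['tcp_pos'].round(1),s['gripper_width'],s['gripper_force'])
delta([491,28.7,25],11.5)
```

```text
[518.5  34.1  55.8] 0.4478280524760847 60.54771423339844
d [-0.187 -0.001  0.205] yawnow 11.53 turn 0.001
```

apply_moves --pt "-0.1 0 0 0 0 0" --pt "-0.18 0 0 0 0 0" --pt "-0.18 0 0 0 0 0" --pt "-0.18 0 0.1 0 0 0" --pt "-0.18 0 0.17 0 0 0" --pt "-0.18 0 0.2 0 0 0" --pt "-0.18 0 0.2 0 0 0"

```text
clock: 25.15
tcp_pos: [491.3, 28.8, 26.1]
ee_rot: [0.0, 0.995, 0.101, 0.0]
wrist_force: [-2.8, -0.3, 13.2]
gripper_width: 0.45
gripper_force: 61.9
```

apply_moves --pt "0 0 0 0 0 0" --pt "0 0 0 0 0 0" --pt "0 0 0 0 0 0" --pt "0 0 0 0 0 0" --pt "0 0 -0.2 0 0 0" --pt "0 0 -0.5 0 0 0" --pt "0 0 -0.9 0 0 0" --pt "0 0 -0.9 0 0 0" --fingers 60

```text
clock: 25.95
tcp_pos: [492.5, 28.7, 164.9]
ee_rot: [0.001, 0.995, 0.101, 0.003]
wrist_force: [-0.1, 0.2, -0.3]
gripper_width: 0.601
gripper_force: 0.0
```

apply_moves --pt "-0.3 0.3 0 0 0 0" --pt "-0.3 0.6 -0.2 0 0 0" --pt "-0.3 0.9 -0.4 0 0 0" --pt "-0.3 0.9 -0.4 0 0 0" --pt "-0.3 0.9 -0.4 0 0 0" --fingers 75

```text
clock: 26.45
tcp_pos: [474.2, -114.1, 220.8]
ee_rot: [0.0, 0.995, 0.099, 0.001]
wrist_force: [0.1, 0.1, -0.1]
gripper_width: 0.754
gripper_force: 0.0
```

Run:
```python
from h import *
s=manip.state();print(s['clock'],s['tcp_pos'].round(1),s['gripper_width'])
im=viewer.read_camera('wrist');cv2.imwrite('pics/w8.png',cv2.resize(im[:,:,::-1],(800,600),interpolation=cv2.INTER_CUBIC))
t=viewer.read_camera('top');cv2.imwrite('pics/top8.png',t[:,:,::-1])
```

```text
26.45 [ 474.2 -114.1  220.8] 0.7539214186576425
```

View pics/w8.png

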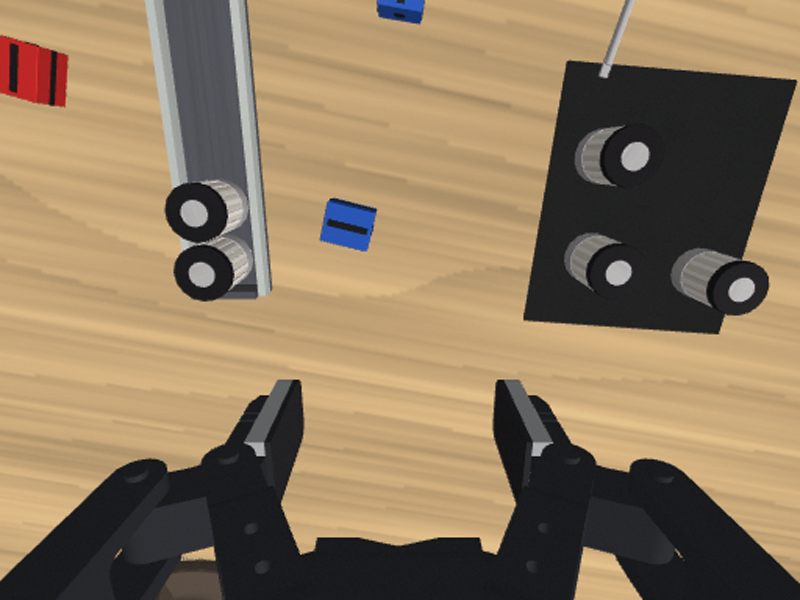

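Both old cartridges stand upright at the front, with caps at (194,212) and (202,273). The new caps are at (634,156), (618,273) and (741,289).

Run:
```python
from h import *
w=cam('wrist');t=cam('top');k=.64
a=np.radians(11.5);x=np.array([np.cos(a),np.sin(a)]);n=np.array([-x[1],x[0]]);F=np.array([425.3,15.3])
P=lambda u,v,z:plane(w,u*k,v*k,z)
for nm,p,z in [('o1',(202,273),60),('o2',(194,212),60),('na',(634,156),57),('nb',(618,273),57),('nc',(741,289),57)]:
    q=P(*p,z)[:2];print(nm,q.round(1),'lane',((q-F)@x).round(1),((q-F)@n).round(1))
print('tri',[tri(ray(w,a[0]*k,a[1]*k),ray(t,b[0]*k,b[1]*k)).round(1) for a,b in [((634,156),(482,306)),((618,273),(491,345)),((741,289),(537,342))]])
print('stop inner top',[((P(*p,28)[:2]-F)@x).round(1) for p in((240,291),(240,299))])
delta([500,-262,221],11.5)
```

```text
o1 [446.4  20.7] lane 21.8 1.1
o2 [487.4  28.8] lane 63.5 0.8
na [ 579.3 -246.5] lane 98.8 -287.2
nb [ 503.3 -263.1] lane 20.9 -288.4
nc [ 509.5 -352.1] lane 9.3 -376.8
tri [array([ 580.8, -254.8,   39.4]), array([ 502.3, -268.9,   46.7]), array([ 507.9, -359.4,   47.9])]
stop inner top [np.float64(-0.7), np.float64(-7.2)]
d [-0.024  1.017 -0.012] yawnow 11.51 turn 0.0
```

apply_moves --pt "0 0.3 0.1 0 0 0" --pt "0 0.6 0.3 0 0 0" --pt "0 0.9 0.5 0 0 0" --pt "0 1 0.6 0 0 0" --pt "0 1 0.6 0 0 0" --pt "0 1 0.6 0 0 0" --fingers 70

```text
clock: 27.15
tcp_pos: [503.3, -257.8, 129.1]
ee_rot: [-0.001, 0.995, 0.101, -0.001]
wrist_force: [0.1, 0.9, 0.2]
gripper_width: 0.699
gripper_force: 0.0
```

```bash
cat >> h.py <<'E'
def caps(z):
    w=cam('wrist');im=viewer.read_camera('wrist')
    g=cv2.HoughCircles(cv2.medianBlur(cv2.cvtColor(im,cv2.COLOR_RGB2GRAY),3),cv2.HOUGH_GRADIENT,1,30,param1=100,param2=22,minRadius=8,maxRadius=60)
    for c in (g[0][:8] if g is not None else []): print(c.round(),plane(w,c[0],c[1],z)[:2].round(1))
    return im
E
python3 - <<'E'
from h import *
s=manip.state();print(s['tcp_pos'].round(1),s['gripper_width'])
cv2.imwrite('pics/w9.png',cv2.resize(caps(57)[:,:,::-1],(800,600)))
E
```

```text
[ 503.3 -257.8  129.1] 0.6985938186337959
[266. 100.  12.] [ 581.5 -250.5]
[374. 214.  24.] [ 512.9 -354.9]
[264. 186.  21.] [ 518.2 -262.5]
[320. 228.  34.] [ 492.3 -316.1]
```

View pics/w9.png

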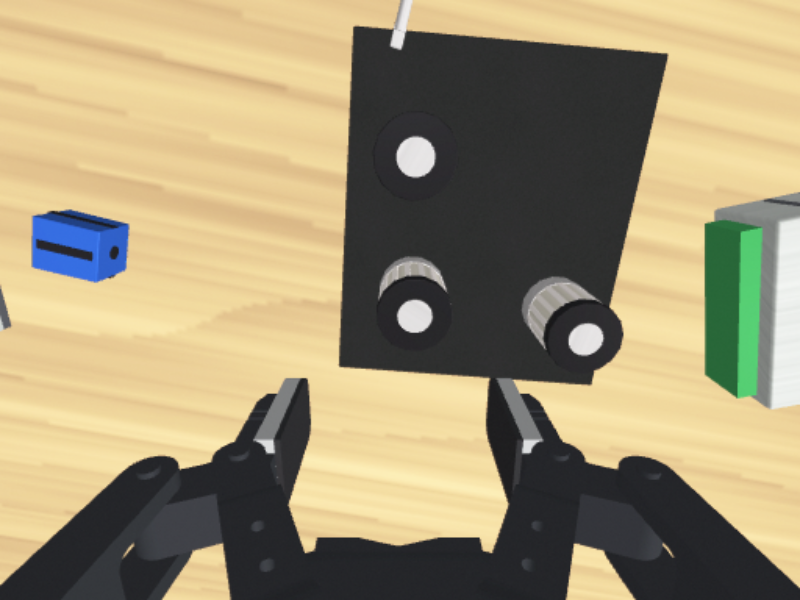

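The white disc centres are nb (415,316), na (415,157) and nc (586,339). The power unit's near corner is at about (705,225) to (740,397).

Run:
```python
from h import *
w=cam('wrist');k=.64
for nm,p,z in [('nb',(415,316),57),('na',(415,157),57),('nc',(586,339),57),('psu',(705,225),45),('psu',(740,397),45)]:
    q=plane(w,p[0]*k,p[1]*k,z);print(nm,q.round(1))
q=plane(w,415*k,316*k,57);delta([q[0],q[1],23],11.5)
```

```text
nb [ 504.9 -267.2   57. ]
na [ 581.2 -250.6   57. ]
nc [ 510.4 -357.6   57. ]
psu [ 578.6 -402.7   45. ]
psu [ 490.1 -462.1   45. ]
d [-0.003  0.064  0.714] yawnow 11.61 turn 0.002
```

apply_moves --pt "0 0.06 0.2 0 0 0" --pt "0 0.063 0.4 0 0 0" --pt "0 0.063 0.55 0 0 0" --pt "0 0.063 0.65 0 0 0" --pt "0 0.063 0.715 0 0 0" --pt "0 0.063 0.715 0 0 0"

```text
clock: 27.8
tcp_pos: [505.6, -267.6, 23.0]
ee_rot: [-0.0, 0.995, 0.101, -0.0]
wrist_force: [-0.3, -0.1, -0.5]
gripper_width: 0.701
gripper_force: 0.0
```

apply_moves --pt "0 0 0 0 0 0" --pt "0 0 0 0 0 0" --pt "0 0 0 0 0 0" --pt "0 0 0 0 0 0" --pt "0 0 0 0 0 0" --pt "0 0 0 0 0 0" --fingers 0

```text
clock: 28.4
tcp_pos: [506.2, -268.7, 24.6]
ee_rot: [0.001, 0.995, 0.101, 0.001]
wrist_force: [0.1, 3.3, 6.4]
gripper_width: 0.449
gripper_force: 60.1
```

apply_moves --pt "0 0 -0.2 0 0 0" --pt "0 0 -0.5 0 0 0" --pt "0.1 -0.2 -0.5 0 0 0" --pt "0.3 -0.4 -0.5 0 0 0" --pt "0.3 -0.7 -0.5 0 0 0" --pt "0.3 -0.98 -0.5 0 0 0" --pt "0.3 -0.98 -0.5 0 0 0"

```text
clock: 29.1
tcp_pos: [518.9, -111.6, 98.9]
ee_rot: [-0.0, 0.995, 0.102, -0.0]
wrist_force: [-0.0, 0.5, -1.8]
gripper_width: 0.45
gripper_force: 60.8
```

apply_moves --pt "0.1 -0.25 0 0 0 0" --pt "0.28 -0.5 0 0 0 0" --pt "0.28 -0.75 0 0 0 0" --pt "0.28 -0.97 0 0 0 0" --pt "0.28 -0.97 0 0 0 0" --pt "0.28 -0.97 0 0 0 0"

```text
clock: 29.7
tcp_pos: [532.7, 35.4, 98.7]
ee_rot: [0.0, 0.995, 0.101, 0.001]
wrist_force: [-0.0, -0.9, -1.5]
gripper_width: 0.45
gripper_force: 61.0
```

Run:
```python
from h import *
s=manip.state();print(s['tcp_pos'].round(1),s['gripper_width'],s['gripper_force'])
delta([531.1,36.8,25],11.5)
```

```text
[532.7  35.4  98.7] 0.44959224531274 61.00016713142395
d [-0.009 -0.012  0.492] yawnow 11.61 turn 0.003
```

apply_moves --pt "-0.008 -0.012 0.15 0 0 0" --pt "-0.008 -0.012 0.3 0 0 0" --pt "-0.008 -0.012 0.4 0 0 0" --pt "-0.008 -0.012 0.45 0 0 0" --pt "-0.008 -0.012 0.473 0 0 0" --pt "-0.008 -0.012 0.473 0 0 0"

```text
clock: 30.3
tcp_pos: [531.4, 36.0, 27.8]
ee_rot: [0.0, 0.995, 0.1, 0.0]
wrist_force: [-0.1, 0.3, -1.4]
gripper_width: 0.449
gripper_force: 61.0
```

apply_moves --pt "0 0 0 0 0 0" --pt "0 0 0 0 0 0" --pt "0 0 0 0 0 0" --pt "0 0 0 0 0 0" --pt "0 0 -0.2 0 0 0" --pt "0 0 -0.5 0 0 0" --pt "0 0 -0.7 0 0 0" --pt "0 0 -0.7 0 0 0" --fingers 60

```text
clock: 31.1
tcp_pos: [532.5, 36.8, 135.9]
ee_rot: [0.001, 0.995, 0.101, 0.003]
wrist_force: [1.0, -0.0, -1.1]
gripper_width: 0.595
gripper_force: 0.0
```

apply_moves --pt "-0.05 0.3 0 0 0 0" --pt "-0.05 0.6 0 0 0 0" --pt "-0.05 0.97 0 0 0 0" --pt "-0.05 0.97 0 0 0 0" --fingers 70

```text
clock: 31.5
tcp_pos: [553.3, -111.6, 131.4]
ee_rot: [0.0, 0.995, 0.099, 0.0]
wrist_force: [0.2, 0.7, -0.0]
gripper_width: 0.698
gripper_force: 0.0
```

apply_moves --pt "0 0.3 0 0 0 0" --pt "0 0.6 0 0 0 0" --pt "0 0.97 0 0 0 0" --pt "0 0.97 0 0 0 0" --pt "0 0.97 0 0 0 0"

```text
clock: 32.0
tcp_pos: [581.2, -250.4, 131.0]
ee_rot: [-0.0, 0.995, 0.1, -0.001]
wrist_force: [-1.1, 0.3, -1.1]
gripper_width: 0.7
gripper_force: 0.0
```

Run:
```python
from h import *
s=manip.state();print(s['tcp_pos'].round(1),s['gripper_width'])
delta([581.2,-250.6,22],11.5)
im=caps(57);cv2.imwrite('pics/w10.png',im[:,:,::-1])
w=cam('wrist')
for b in (120,):
    m=(im.min(2)>170).astype(np.uint8);m[330:]=0
    N,_,st,ce=cv2.connectedComponentsWithStats(m)
    for i in range(1,N):
        if 100<st[i,4]<1500: print(st[i],ce[i].round(),plane(w,*ce[i],57)[:2].round(1))
```

```text
[ 581.2 -250.4  131. ] 0.7004617328061672
d [0.    0.002 0.727] yawnow 11.43 turn -0.002
[254. 182.  19.] [ 596.7 -247.9]
[ 60. 234.  22.] [520.  -97.2]
[241   4  37 126 712] [259.  67.] [ 680.  -233.3]
[243 191  22  21 349] [254. 201.] [ 581.1 -249.3]
[  0 228  15  58 476] [  5. 264.] [481.1 -48. ]
```

apply_moves --pt "0 0 0.2 0 0 0" --pt "0 -0.005 0.4 0 0 0" --pt "0 -0.005 0.55 0 0 0" --pt "0 -0.005 0.65 0 0 0" --pt "0 -0.005 0.725 0 0 0" --pt "0 -0.005 0.725 0 0 0"

```text
clock: 32.65
tcp_pos: [581.2, -248.2, 22.5]
ee_rot: [-0.0, 0.995, 0.101, -0.001]
wrist_force: [0.3, -1.0, -0.1]
gripper_width: 0.699
gripper_force: 0.0
```

apply_moves --pt "0 0 0 0 0 0" --pt "0 0 0 0 0 0" --pt "0 0 0 0 0 0" --pt "0 0 0 0 0 0" --pt "0 0 0 0 0 0" --pt "0 0 0 0 0 0" --fingers 0

```text
clock: 33.25
tcp_pos: [582.1, -249.3, 24.6]
ee_rot: [0.0, 0.995, 0.1, 0.001]
wrist_force: [0.3, 1.3, 5.8]
gripper_width: 0.449
gripper_force: 60.6
```

apply_moves --pt "0 0 -0.2 0 0 0" --pt "0 0 -0.5 0 0 0" --pt "0.1 -0.2 -0.5 0 0 0" --pt "0.17 -0.4 -0.5 0 0 0" --pt "0.17 -0.7 -0.5 0 0 0" --pt "0.17 -0.97 -0.5 0 0 0" --pt "0.17 -0.97 -0.5 0 0 0"

```text
clock: 33.95
tcp_pos: [576.1, -97.4, 98.7]
ee_rot: [-0.0, 0.995, 0.102, -0.001]
wrist_force: [-0.3, -1.4, -1.6]
gripper_width: 0.446
gripper_force: 61.2
```

apply_moves --pt "0.1 -0.25 0 0 0 0" --pt "0.175 -0.5 0 0 0 0" --pt "0.175 -0.75 0 0 0 0" --pt "0.175 -0.97 0 0 0 0" --pt "0.175 -0.97 0 0 0 0" --pt "0.175 -0.97 0 0 0 0"

```text
clock: 34.55
tcp_pos: [574.3, 46.4, 98.7]
ee_rot: [0.0, 0.995, 0.101, 0.0]
wrist_force: [0.1, -0.3, -2.2]
gripper_width: 0.448
gripper_force: 61.3
```

Run:
```python
from h import *
s=manip.state();print(s['tcp_pos'].round(1),s['gripper_width'],s['gripper_force'])
delta([574.2,45.6,27.5],11.5)
```

```text
[574.3  46.4  98.7] 0.44767781817796154 61.25014901161194
d [-0.002  0.005  0.474] yawnow 11.61 turn 0.002
```

apply_moves --pt "-0.002 0.005 0.15 0 0 0" --pt "-0.002 0.005 0.3 0 0 0" --pt "-0.002 0.005 0.4 0 0 0" --pt "-0.002 0.005 0.45 0 0 0" --pt "-0.002 0.005 0.474 0 0 0" --pt "-0.002 0.005 0.474 0 0 0"

```text
clock: 35.15
tcp_pos: [574.4, 44.7, 28.0]
ee_rot: [0.0, 0.995, 0.1, 0.0]
wrist_force: [-0.1, -0.1, -2.8]
gripper_width: 0.443
gripper_force: 61.2
```

apply_moves --pt "0 0 0 0 0 0" --pt "0 0 0 0 0 0" --pt "0 0 0 0 0 0" --pt "0 0 0 0 0 0" --pt "0 0 -0.2 0 0 0" --pt "0 0 -0.5 0 0 0" --pt "0 0 -0.7 0 0 0" --pt "0 0 -0.7 0 0 0" --fingers 60

```text
clock: 35.95
tcp_pos: [575.6, 45.6, 136.4]
ee_rot: [0.0, 0.995, 0.101, 0.003]
wrist_force: [-0.1, 0.5, -0.3]
gripper_width: 0.601
gripper_force: 0.0
```

apply_moves --pt "-0.1 0.3 0 0 0 0" --pt "-0.2 0.6 0 0 0 0" --pt "-0.32 0.85 0 0 0 0" --pt "-0.32 0.85 0 0 0 0" --fingers 68

```text
clock: 36.35
tcp_pos: [551.3, -92.7, 131.5]
ee_rot: [0.0, 0.995, 0.099, -0.001]
wrist_force: [0.4, -0.1, 0.6]
gripper_width: 0.683
gripper_force: 0.0
```

apply_moves --pt "-0.1 0.3 0 0 0 0" --pt "-0.2 0.6 0 0 0 0" --pt "-0.32 0.85 0 0 0 0" --pt "-0.32 0.85 0 0 0 0"

```text
clock: 36.75
tcp_pos: [530.0, -227.1, 131.5]
ee_rot: [0.0, 0.995, 0.099, -0.0]
wrist_force: [-0.9, -0.2, -0.2]
gripper_width: 0.679
gripper_force: 0.0
```

apply_moves --pt "-0.1 0.3 0 0 0 0" --pt "-0.2 0.6 0 0 0 0" --pt "-0.31 0.85 0 0 0 0" --pt "-0.31 0.85 0 0 0 0" --pt "-0.31 0.85 0 0 0 0"

```text
clock: 37.25
tcp_pos: [510.6, -357.4, 131.5]
ee_rot: [-0.001, 0.995, 0.1, -0.0]
wrist_force: [0.5, 0.4, 0.1]
gripper_width: 0.679
gripper_force: 0.0
```

Run:
```python
from h import *
s=manip.state();print(s['tcp_pos'].round(1),s['gripper_width'])
im=viewer.read_camera('wrist');cv2.imwrite('pics/w11.png',im[:,:,::-1])
w=cam('wrist')
m=(im.min(2)>170).astype(np.uint8);m[330:]=0
N,_,st,ce=cv2.connectedComponentsWithStats(m)
for i in range(1,N):
    if 100<st[i,4]<1500: print(st[i],ce[i].round(),plane(w,*ce[i],57)[:2].round(1))
delta([510.4,-357.6,22],11.5)
```

```text
[ 510.6 -357.4  131.5] 0.6785938035286423
[126   0   9  15 113] [130.   6.] [ 628.8 -248.4]
[243 191  21  21 349] [253. 201.] [ 510.6 -355.9]
[ 14 267 128  26 655] [ 92. 281.] [ 408.  -230.2]
[194 295 129  28 782] [253. 308.] [ 408.  -376.5]
d [-0.004  0.007  0.731] yawnow 11.55 turn 0.001
```

apply_moves --pt "0 0 0.2 0 0 0" --pt "0 0 0.4 0 0 0" --pt "0 0 0.55 0 0 0" --pt "0 0 0.65 0 0 0" --pt "0 0 0.728 0 0 0" --pt "0 0 0.728 0 0 0"

```text
clock: 37.9
tcp_pos: [510.7, -356.7, 22.1]
ee_rot: [-0.001, 0.995, 0.101, -0.001]
wrist_force: [1.0, -0.1, -0.1]
gripper_width: 0.685
gripper_force: 0.0
```

apply_moves --pt "0 0 0 0 0 0" --pt "0 0 0 0 0 0" --pt "0 0 0 0 0 0" --pt "0 0 0 0 0 0" --pt "0 0 0 0 0 0" --pt "0 0 0 0 0 0" --fingers 0

```text
clock: 38.5
tcp_pos: [511.3, -358.0, 24.3]
ee_rot: [0.001, 0.995, 0.1, 0.001]
wrist_force: [0.4, 1.9, 6.2]
gripper_width: 0.446
gripper_force: 60.8
```

apply_moves --pt "0 0 -0.2 0 0 0" --pt "0 0 -0.5 0 0 0" --pt "0.1 -0.2 -0.5 0 0 0" --pt "0.2 -0.4 -0.5 0 0 0" --pt "0.3 -0.65 -0.5 0 0 0" --pt "0.41 -0.85 -0.5 0 0 0" --pt "0.41 -0.85 -0.5 0 0 0"

```text
clock: 39.2
tcp_pos: [546.1, -217.1, 98.4]
ee_rot: [-0.0, 0.995, 0.102, -0.0]
wrist_force: [0.4, -0.0, -1.9]
gripper_width: 0.447
gripper_force: 61.0
```

apply_moves --pt "0.1 -0.25 0 0 0 0" --pt "0.2 -0.5 0 0 0 0" --pt "0.41 -0.75 0 0 0 0" --pt "0.41 -0.85 0 0 0 0" --pt "0.41 -0.85 0 0 0 0"

```text
clock: 39.7
tcp_pos: [580.0, -81.7, 98.1]
ee_rot: [-0.0, 0.995, 0.102, -0.0]
wrist_force: [-0.1, -0.0, -2.2]
gripper_width: 0.446
gripper_force: 61.3
```

apply_moves --pt "0.2 -0.25 0 0 0 0" --pt "0.42 -0.5 0 0 0 0" --pt "0.42 -0.75 0 0 0 0" --pt "0.42 -0.84 0 0 0 0" --pt "0.42 -0.84 0 0 0 0" --pt "0.42 -0.84 0 0 0 0"

```text
clock: 40.3
tcp_pos: [616.9, 51.2, 98.2]
ee_rot: [0.0, 0.995, 0.1, 0.0]
wrist_force: [0.8, -0.1, -2.3]
gripper_width: 0.445
gripper_force: 61.4
```

Run:
```python
from h import *
s=manip.state();print(s['tcp_pos'].round(1),s['gripper_width'],s['gripper_force'])
delta([617.4,54.4,27.5],11.5)
```

```text
[616.9  51.2  98.2] 0.44471015628635313 61.36366367340088
d [ 0.008 -0.02   0.472] yawnow 11.5 turn -0.0
```

Next I'll lower and release it, back off to the front and up, and check the result.

apply_moves --pt "0.008 -0.02 0.15 0 0 0" --pt "0.008 -0.02 0.3 0 0 0" --pt "0.008 -0.02 0.4 0 0 0" --pt "0.008 -0.02 0.45 0 0 0" --pt "0.008 -0.02 0.47 0 0 0" --pt "0.008 -0.02 0.47 0 0 0"

```text
clock: 40.9
tcp_pos: [617.8, 55.4, 28.1]
ee_rot: [0.0, 0.995, 0.1, 0.0]
wrist_force: [0.2, 0.4, -1.9]
gripper_width: 0.448
gripper_force: 61.3
```

apply_moves --pt "0 0 0 0 0 0" --pt "0 0 0 0 0 0" --pt "0 0 0 0 0 0" --pt "0 0 0 0 0 0" --pt "0 0 -0.2 0 0 0" --pt "0 0 -0.5 0 0 0" --pt "0 0 -0.8 0 0 0" --pt "0 0 -1 0 0 0" --fingers 60

```text
clock: 41.7
tcp_pos: [617.9, 56.0, 181.0]
ee_rot: [0.0, 0.995, 0.101, 0.002]
wrist_force: [0.4, 0.5, 0.0]
gripper_width: 0.597
gripper_force: 0.0
```

apply_moves --pt "-0.3 0 -0.2 0 0 0" --pt "-0.6 0 -0.4 0 0 0" --pt "-0.8 0 -0.6 0 0 0" --pt "-0.8 0 -0.6 0 0 0" --pt "-0.8 0 -0.6 0 0 0"

```text
clock: 42.2
tcp_pos: [499.9, 31.9, 268.7]
ee_rot: [0.0, 0.995, 0.1, 0.001]
wrist_force: [0.1, 0.9, 0.1]
gripper_width: 0.599
gripper_force: 0.0
```

Run:
```python
from h import *
s=manip.state();print(s['clock'],s['tcp_pos'].round(1),s['wrist_force'].round(1))
im=viewer.read_camera('wrist');b=viewer.read_camera('side')
o=np.hstack([cv2.resize(im,(400,300)),cv2.resize(b,(400,300))]);o=np.vstack([o,np.hstack([cv2.resize(im[:260,130:386],(400,290)),cv2.resize(b[120:340,100:400],(400,290))])])
cv2.imwrite('pics/w12.png',o[:,:,::-1])
w=cam('wrist');a=np.radians(11.5);x=np.array([np.cos(a),np.sin(a)]);n=np.array([-x[1],x[0]]);F=np.array([425.3,15.3])
m=(im.min(2)>130).astype(np.uint8);m[300:]=0
N,_,st,ce=cv2.connectedComponentsWithStats(m)
for i in range(1,N):
    if 80<st[i,4]<900: q=plane(w,*ce[i],60)[:2]-F;print(st[i],(q@x).round(1),(q@n).round(1))
```

```text
42.2 [499.9  31.9 268.7] [0.1 0.9 0.1]
[469  18  42  84 238] 195.6 -259.9
[ 35  50  35  32 816] 190.4 226.2
[ 69  53   8  30 107] 189.4 204.3
[247  52  16  18 215] 195.6 1.0
[ 43  89  33  30 715] 149.9 226.2
[250  95  15  16 184] 150.7 -1.7
[ 49 126  33  28 658] 108.9 228.3
[250 134  14  14 159] 107.4 -1.1
[249 169  14  13 143] 64.4 -0.5
[249 201  13  12 127] 22.5 0.1
```

View pics/w12.png

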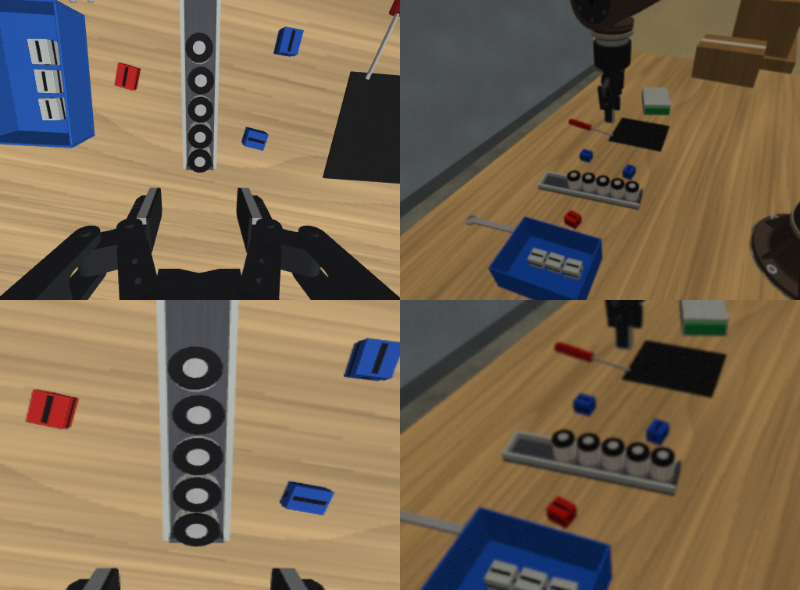

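All five cartridges stand upright in single file at x ≈ 22, 64, 107, 151 and 196 mm, within 2 mm of the centre line. All three offcuts are in the bin and the mat is empty, so I'm handing in.

```bash
python3 -c "
from workcell import manip
print(manip.finish_job())"
```

```text
the job is handed in; nothing more can be done
None
```

I handed the job in with all three offcuts in the bin, the two old cartridges at the front stop, and the three new ones upright in line behind them; the job returned no verdict.

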